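# Feel out the heavy side of a shaker rotor and hold it down

### The arm

A 7-joint arm with a two-finger parallel gripper is mounted at the origin on the work surface. World frame = base frame: x ahead of the robot, y to its left, z up, the work surface at z = 0. Lengths are in m, angles in rad, forces in N, time in s.
With the tool pointing down it reaches from about 0.425 to 0.925 m from the base axis. Payload 6.8 kg.
Tool frame: the origin (TCP) lies at the very end of the fingers, on their centre line; the grasp point (between the pads) lies 19 mm behind it; z points along the fingers, y is the line along which they close (so a half turn about z gives the same grasp; the last joint's range is limited). The gripper opens to 85 mm and grips with 20 to 120 N. Pads are 22 mm wide; open, the fingers measure 114 mm over their backs; the gripper's body (76 mm by 85 mm) begins 54 mm behind the grasp point. The pads swing forward as they close: fully open they stand 13 mm farther back than shut.
Start: joints at [1.101, 0.477, 0.022, 1.555, -0.011, 1.109, -0.083], TCP at [0.239, -0.631, 0.231] pointing down, gripper open.
Joint ranges: [-2.96, 2.96], [-0.34, 2.1], [-1.41, 1.46], [0.24, 2.44], [-1.37, 4.51], [0.17, 1.92], [-2.96, 2.96]. Speed limits (rad/s): [2.39, 2.39, 3.14, 3.14, 3.14, 3.14, 3.14].

### API

Orientations are given as a rotation vector (axis times angle).
In Python, from bench import monitor, optics, r gives the robot as it stands.
- The arm moves only by the shell command python3 -m crank 'ROWS' [OPENING] [FORCE]. ROWS is JSON, a list of rows, each a list of 2 entries, a list of its own where there are three numbers: the shift along the tool's x, y, z in cm, then the turn, a rotation vector about the tool's x, y, z in rad. A call has 1 to 5 rows; each row shifts and turns the commanded pose from where the row before left it, along the tool's axes as they then stand; what a row does not reach is not made up. A row lasts 1/10 s, in which the tool goes at most 50 mm and 8.59 degrees, less where a joint would pass 70% of its speed; a pose out of reach is approached as far as the arm can. A call is refused whole if a number of a shift passes 5 or a number of a turn 0.15, either way. A call with a gripper value outside its range is refused whole. OPENING is the finger opening in cm, from 0 to 8.54, set as the call begins (- or left out, the last holds). The fingers move at their own pace and stop on an object; FORCE is the grip in N (left out, the last holds). Time passes only in rows, so rows that do not move let the fingers close. It gives the time, the measured TCP pose, the force, the opening and the grip force at its end, in the units of the state.
- monitor.get_obs(): the state, without advancing time (a new reading comes with each control period).
- optics.grab_frame(name): name is "side" or "top" or "wrist"; returns (picture, depth): 420x560x3 uint8, red, green, blue; 420x560 float32, m along the optical axis (not along the pixel's ray), 0 where there is no reading.
- optics.camera_model(name): a dict with "vertical_fov" (degrees; the focal length in pixels is half the picture's height over the tangent of half this angle, whatever the lens; pixels are square), "cx", "cy" (the principal point, pixels), "R" (3x3) and "t" (3): a world point X has camera coordinates R X + t; the wrist camera has in their place "hand_eye" (4x4, takes a point from camera to tool coordinates, whose origin is the TCP and whose axes are the flange's). Camera axes: x right, y down, z forward; pixel columns grow to the right and rows downward; lengths in m; the calibration is good to about 2 mm. A picture is of the moment at which its call begins: read the wrist's pose just before it. camera_model takes no time and is no camera call.
- r.hand_in(): hands the job in; it is judged then, once.
The state is a dict: "clock": time; "joints": joint angles; "qvel": joint speeds; "tau": joint torques, N m; "tcp_pos": TCP position; "orientation": TCP orientation; "contact_force": force on the tool from outside, world axes, zero at the start; "moment": the same for the moment, N m; "grip_width": finger opening in m; "gripper_force": force on a finger pad.
Only numpy, scipy, OpenCV 4.12 (cv2) and the standard library are available. Lean on these libraries where they do the work, as an engineer would, in place of code of your own. Each camera call takes 0.05 s, during which the arm holds its last target. There are 200 camera calls.

### The job

Take the handle of the hand crank on the bearing stand with a light grip (no more than 25 N a side) and turn the stiff rotor, without forcing it, to feel where its hidden heavy side is. Then turn the rotor until the heavy side points straight down and finish while still holding the crank handle there, at rest, so that a colleague can fit the locking pin. Leave the mug, the steel sample and the spanner alone.

Things in the scene. Friction and masses are not known exactly. Their poses are not given: they have to be found in the camera images.
- rotor (a joint): turn of rotor and crank together, rad: 0 = crank handle straight above the axle; growing = handle goes from the top towards the stand's +x, then down; no stops, 3 turns either way. Bearings drag a constant 0.20 N m, so it stays where left; after a stop the drag left in the hand may act either way. Turning takes 0.4 to 7 N at the handle: most where the heavy side is lifted, least where it comes down.
- drum (a point): centre of the rotor: a sealed aluminium drum 118 mm across, 90 mm long on a level axle, 140 mm up. A slug of lead hidden inside makes one side heavy, at an angle to the crank that differs each time and cannot be seen: pull 0.13 to 0.18 N m when level with the axle, none straight below or above; it starts at least 0.5 rad from straight down. Crank and handle weigh next to nothing. Axes: the stand's.
- stand: grey bearing stand, fixed to the table: base plate 160 x 170 x 12 mm with two upright posts that carry the rotor. Origin: centre of its underside. Its y axis runs along the axle, the crank is at its -y end; z up. The axle is 140 mm above the table.
- axle (a point): point on the axle's centre line straight across from point grip: 157 mm from the stand's centre towards its -y, 140 mm up (in free air, beyond the end of the axle). Axes: the stand's; it does not turn.
- handle: black plastic crank handle: round sleeve 20 mm across, 82 mm long, parallel to the axle, 55 mm off its centre line, spinning freely on its pin. Origin: middle of its length; its y axis runs along it towards the drum. The steel crank arm (20 mm wide, 130 mm long, with an equal tail opposite) is 45 to 55 mm from the origin at +y; a 25 mm rim at the free end, 41 to 46 mm at -y.
- grip (a point): point on the handle's centre line, 12 mm from its middle towards the free end, to take from above, fingers either side (in long turning it creeps; retake it): 57 mm from the crank arm, so a gripper pointing down passes beside it all the way round. It is at axle + 55 mm x (sin rotor, 0, cos rotor) in the stand's axes, 85 to 195 mm above the table. It bears 25 N of squeeze a side, no more than 60 N both sides and push added.
- mug: white mug 76 mm across, 90 mm high, to be left alone. Origin: centre of its underside.
- sample: round steel sample 40 mm across, 30 mm high, to be left alone. Origin: centre of its underside.
- spanner: steel spanner lying flat, to be left alone. Origin: near its middle, on the table.

How it is judged:
At the end, for the whole second after the job is handed in: The hidden heavy side points straight down within 0.25 rad (14 degrees), the fingers still hold the crank handle with more than 2 N, and the rotor is at rest (under 0.05 rad/s) (angle between slug's own z axis and vertical below 0.25 rad and contact force between the fingers and handle above 2 N and velocity of joint rotor between -0.05 and 0.05 rad/s); the arm keeps its last pose, push and grip.
It fails at once if the crank handle, rotor or stand is squeezed and pushed by the fingers with more than 60 N in all (contact force between the fingers and stand above 60 N).
It fails at once if a bystander is moved by more than 20 mm (distance of any of mug, sample, spanner from where it was at the start of the episode above 0.02 m).
It also fails if it takes over 70 s, if anything falls off the work surface, if the arm or the gripper's body presses on something with over 40 N, if the wrist force passes 120 N, or if a joint passes its speed limit or range.

## Working session

There is one attempt and no reset: what is moved stays moved. The work goes in short steps, Python scripts to look and compute and a shell command to move; the robot and the scene stay as the last step left them, time stands still between calls to the robot, and variables do not carry over. Pictures are saved under pics/ and viewed, at most 10 in all, crops included, and the job is handed in when it is done.

```bash
mkdir -p pics; ls; python3 - <<'E'
from bench import monitor, optics, r
import cv2,numpy as np
o=monitor.get_obs()
for k,v in o.items(): print(k,np.round(v,3))
ims=[]
for n in("top","side"):
    p,d=optics.grab_frame(n); np.savez(f"{n}.npz",p=p,d=d)
    cv2.imwrite(f"pics/{n}.png",p[:,:,::-1])
    m=optics.camera_model(n);print(n,{k:np.round(v,3).tolist() for k,v in m.items()})
print({k:np.round(v,3).tolist() for k,v in optics.camera_model("wrist").items()})
E
```

```text
pics
clock 0.0
joints [ 1.101  0.478  0.022  1.556 -0.012  1.109 -0.083]
qvel [-0.001  0.001  0.001  0.    -0.001  0.     0.001]
tau [-1.0000e-03 -5.9644e+01  1.6080e+00 -2.8120e+01  1.3000e-02  9.0000e-03
 -0.0000e+00]
tcp_pos [ 0.239 -0.631  0.23 ]
orientation [-3.089e+00 -5.650e-01  1.000e-03]
contact_force [-0.134  0.198  0.201]
moment [-0.002 -0.034 -0.045]
gripper_force 0.0
grip_width 0.086
top {'vertical_fov': 47.008, 'cx': 282.058, 'cy': 200.198, 'R': [[0.107, -0.994, -0.004], [-0.973, -0.104, -0.204], [0.203, 0.025, -0.979]], 't': [-0.026, 0.568, 1.368]}
side {'vertical_fov': 54.602, 'cx': 277.322, 'cy': 204.98, 'R': [[0.984, -0.178, -0.009], [-0.113, -0.587, -0.802], [0.138, 0.79, -0.597]], 't': [-0.52, 0.186, 1.067]}
{'vertical_fov': 64.402, 'cx': 279.45, 'cy': 212.517, 'hand_eye': [[0.001, -0.949, -0.314, 0.081], [1.0, 0.001, -0.001, -0.0], [0.001, -0.314, 0.949, -0.143], [0.0, 0.0, 0.0, 1.0]]}
```

View pics/top.png

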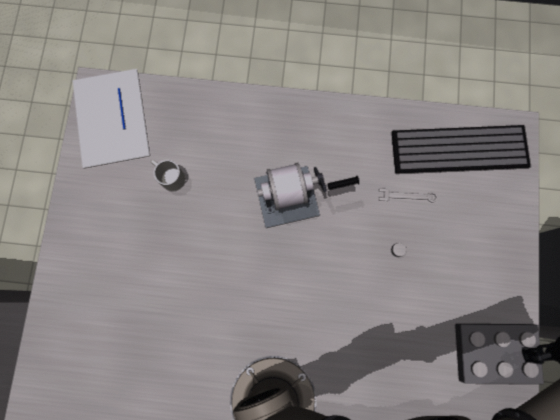

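View pics/side.png

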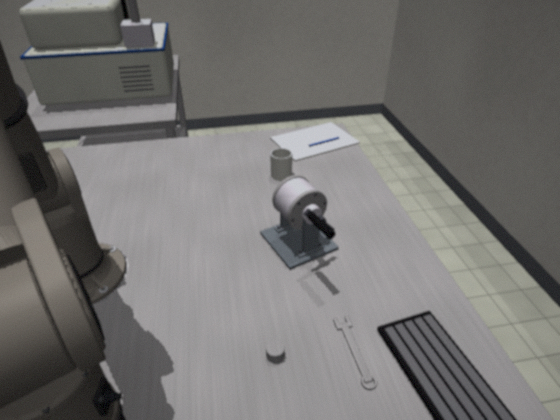

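Top view: stand base is around (287,197), drum at (289,186), black handle from about (328,185) to (358,181). The mug is at (170,175), the spanner at (408,196) and the sample at (399,250). The side view shows the handle at (307–333, 210–235), on the stand's far/right side.

```bash
cat > h.py <<'E'
import numpy as np,cv2
from bench import monitor,optics,r
def model(n):
    m=optics.camera_model(n); f=210/np.tan(np.radians(m["vertical_fov"])/2); return m,f
def pts(n,uv,d):
    m,f=model(n); uv=np.atleast_2d(uv).astype(float)
    c=np.c_[(uv[:,0]-m["cx"])/f,(uv[:,1]-m["cy"])/f,np.ones(len(uv))]*np.reshape(d,(-1,1))
    return (c-m["t"])@np.array(m["R"])
def plane(n,uv,z):
    a=pts(n,uv,np.ones(len(uv)));C=-np.array(optics.camera_model(n)["R"]).T@optics.camera_model(n)["t"]
    return C+(a-C)*((z-C[2])/(a[:,2]-C[2]))[:,None]
E
python3 - <<'E'
from h import *
for n,box in(("top",(326,170,364,200)),("side",(303,203,342,242))):
    z=np.load(n+".npz");p,d=z["p"],z["d"];x0,y0,x1,y1=box
    m=np.zeros(d.shape,np.uint8);m[y0:y1,x0:x1]=(p.max(2)[y0:y1,x0:x1]<45)
    k,l,s,_=cv2.connectedComponentsWithStats(m);i=1+np.argmax(s[1:,4]);v,u=np.where(l==i)
    P=pts(n,np.c_[u,v],d[v,u]);P=P[d[v,u]>0];
    P=P[P[:,2]>0.05]
    c=P.mean(0);w=np.linalg.svd(P-c,full_matrices=False)[2][0]; t=(P-c)@w
    print(n,s[i],len(P),c.round(4),w.round(3),(c+w*t.min()).round(4),(c+w*t.max()).round(4))
z=np.load("top.npz");p,d=z["p"],z["d"]
vv,uu=np.mgrid[150:235,245:330];P=pts("top",np.c_[uu.ravel(),vv.ravel()],d[150:235,245:330].ravel())
s=(P[:,2]>0.006)&(P[:,2]<0.022)
import collections
q=p[150:235,245:330].reshape(-1,3)
s&=q.max(1)<115
m=s.reshape(85,85).astype(np.uint8);m=cv2.morphologyEx(m,cv2.MORPH_OPEN,np.ones((3,3)))
k,l,st,_=cv2.connectedComponentsWithStats(m);i=1+np.argmax(st[1:,4])
v,u=np.where(l==i);W=plane("top",np.c_[u+245,v+150],0.012)
print(cv2.minAreaRect(W[:,:2].astype(np.float32)),len(W))
b=cv2.boxPoints(cv2.minAreaRect(W[:,:2].astype(np.float32)));print(b.round(3))
# drum top
s=(P[:,2]>0.185);D=P[s];print("drum",np.percentile(D,[2,50,98],axis=0).round(3))
E
```

```text
top [328 177  31  13 199] 199 [ 0.6051 -0.1269  0.1893] [-0.337  0.942 -0.001] [ 0.6189 -0.1655  0.1893] [ 0.5913 -0.0884  0.1893]
side [307 211  27  28 289] 287 [ 0.6074 -0.1276  0.1831] [-0.055  0.911 -0.409] [ 0.6098 -0.1669  0.2007] [ 0.6005 -0.0131  0.1317]
((0.5503538846969604, 0.006545528769493103), (0.07507345080375671, 0.16618336737155914), 20.291423797607422) 705
[[ 0.486  0.071]
 [ 0.544 -0.084]
 [ 0.614 -0.058]
 [ 0.557  0.097]]
drum [[ 0.278 -0.08   0.185]
 [ 0.588  0.018  0.193]
 [ 0.629  0.069  1.455]]
```

Stand yaw is about 0.35 rad, the grip point is near (0.609, -0.138, 0.181), and the rotor angle is about -0.72. I'll move above it and turn the tool so the fingers close along the stand's x, with the camera on the side away from the drum.

```bash

python3 -m crank '[[[3.7,-2.3,-0.5],[0,0,0]],[[3.7,-2.3,-0.5],[0,0,0]],[[3.7,-2.3,-0.5],[0,0,0]],[[3.7,-2.3,-0.5],[0,0,0]],[[3.7,-2.3,-0.5],[0,0,0]]]' 8.5 20
python3 -m crank '[[[3.7,-2.3,-0.5],[0,0,0]],[[3.7,-2.3,-0.5],[0,0,0]],[[3.7,-2.3,-0.5],[0,0,0]],[[3.7,-2.3,-0.5],[0,0,0]],[[3.7,-2.3,-0.5],[0,0,0]]]'
python3 -m crank '[[[3.7,-2.3,-0.5],[0,0,0]],[[3.7,-2.3,-0.5],[0,0,0]],[[3.7,-2.3,-0.5],[0,0,0]],[[0,0,0],[0,0,0.15]],[[0,0,0],[0,0,0.15]]]'
python3 -m crank '[[[0,0,0],[0,0,0.15]],[[0,0,0],[0,0,0.15]],[[0,0,0],[0,0,0.15]],[[0,0,0],[0,0,0.15]],[[0,0,0],[0,0,0.15]]]'
python3 -m crank '[[[0,0,0],[0,0,0.15]],[[0,0,0],[0,0,0.15]],[[0,0,0],[0,0,0.15]],[[0,0,0],[0,0,0.1]],[[0,0,0],[0,0,0]]]'
python3 - <<'E'
from h import *
o=monitor.get_obs();p,d=optics.grab_frame("wrist");np.savez("w1.npz",p=p,d=d,pos=o["tcp_pos"],rv=o["orientation"])
print(np.round(o["joints"],2),cv2.Rodrigues(np.array(o["orientation"]))[0].round(3),np.round(o["tcp_pos"],4))
cv2.imwrite("pics/w1.png",p[:,:,::-1])
E
```

```text
clock: 0.6
tcp_pos: [0.3719, -0.4566, 0.2562]
orientation: [-3.09, -0.565, 0.001]
contact_force: [1.1, -0.7, 0.1]
grip_width: 0.085
gripper_force: 0.0
clock: 1.1
tcp_pos: [0.5041, -0.2836, 0.2812]
orientation: [-3.09, -0.565, 0.001]
contact_force: [0.0, -1.0, -0.3]
grip_width: 0.0849
gripper_force: 0.0
clock: 1.6
tcp_pos: [0.5837, -0.1793, 0.2958]
orientation: [-3.139, -0.093, 0.001]
contact_force: [0.2, -0.3, -0.6]
grip_width: 0.085
gripper_force: 0.0
clock: 2.1
tcp_pos: [0.5826, -0.1813, 0.2958]
orientation: [2.954, -1.069, -0.002]
contact_force: [-0.3, 0.3, 0.2]
grip_width: 0.0852
gripper_force: 0.0
clock: 2.6
tcp_pos: [0.5827, -0.1813, 0.2958]
orientation: [2.558, -1.824, -0.001]
contact_force: [0.5, -0.4, 0.2]
grip_width: 0.0851
gripper_force: 0.0
[ 0.15  0.32  0.06  1.64 -0.02  1.18 -2.59] [[ 0.326 -0.945 -0.001]
 [-0.945 -0.326  0.   ]
 [-0.     0.001 -1.   ]] [ 0.5827 -0.1813  0.2958]
```

View pics/w1.png

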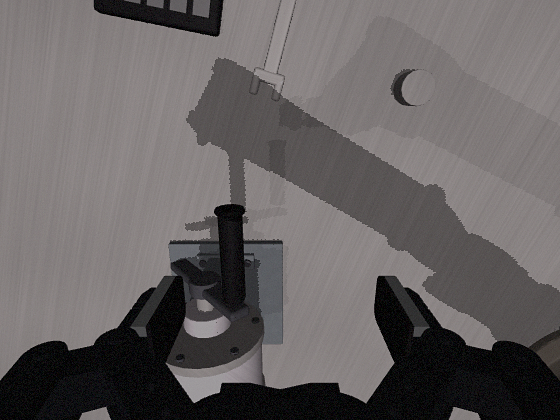

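The wrist view shows the handle from the rim at (229,210) to the crank arm at (237,305). The hub is near (204,283) and the plate's front edge is at row 241.

```bash
cat >> h.py <<'E'
def wpts(uv,d,pos,rv):
    m,f=model("wrist");uv=np.atleast_2d(uv).astype(float);d=np.reshape(d,(-1,1))
    c=np.c_[(uv[:,0]-m["cx"])/f,(uv[:,1]-m["cy"])/f,np.ones(len(uv))]*d
    H=np.array(m["hand_eye"]);t=c@H[:3,:3].T+H[:3,3]
    return t@cv2.Rodrigues(np.array(rv))[0].T+pos
E
python3 - <<'E'
from h import *
z=np.load("w1.npz");p,d=z["p"],z["d"]
m=np.zeros(d.shape,np.uint8);m[200:300,208:250]=p.max(2)[200:300,208:250]<45
v,u=np.where(m);P=wpts(np.c_[u,v],d[v,u],z["pos"],z["rv"]);P=P[(d[v,u]>0)]
P=P[(P[:,2]>.15)&(P[:,2]<.22)]
for it in range(2):
    c=np.median(P,0);w=np.linalg.svd(P-c,full_matrices=False)[2][0];w*=np.sign(w[1])
    perp=np.linalg.norm((P-c)-np.outer((P-c)@w,w),axis=1);P=P[perp<.013]
t=(P-c)@w;print(len(P),c.round(4),w.round(3),(c+w*t.min()).round(4),(c+w*t.max()).round(4),P[:,2].max(),np.arctan2(-w[0],w[1]))
# plate edge near -y: rows 241
m2=[(180,246),(270,246),(278,255),(278,330)]
for uv in m2:
    print(uv,wpts([uv],d[uv[1],uv[0]],z["pos"],z["rv"]).round(4))
print("hub",[wpts([(a,b)],d[b,a],z["pos"],z["rv"]).round(4).tolist() for a,b in((204,278),(204,274),(240,345))])
E
```

```text
2066 [ 0.6081 -0.1337  0.1911] [-0.297  0.955 -0.013] [ 0.619  -0.1687  0.1916] [ 0.5942 -0.0889  0.1905] 0.19546997326535237 0.3013155394012575
(180, 246) [[ 0.6777 -0.0313  0.0122]]
(270, 246) [[ 0.5589 -0.0719  0.0115]]
(278, 255) [[ 0.5438 -0.0624  0.0114]]
(278, 330) [[0.5032 0.0558 0.0131]]
hub [[[0.6257, -0.0739, 0.1425]], [[0.6274, -0.073, 0.1338]], [[0.5715, -0.0295, 0.1685]]]
```

```bash

python3 -m crank '[[[-1.7,-1.9,0],[0,0,0]],[[-1.7,-1.9,0],[0,0,0]],[[0,0,4],[0,0,0]],[[0,0,4],[0,0,0]],[[0,0,2.5],[0,0,0]]]'
python3 -m crank '[[[0,0,1.5],[0,0,0]],[[0,0,1.5],[0,0,0]],[[0,0,0],[0,0,0]]]'
python3 -m crank '[[[0,0,0],[0,0,0]],[[0,0,0],[0,0,0]],[[0,0,0],[0,0,0]],[[0,0,0],[0,0,0]],[[0,0,0],[0,0,0]]]' 0.5 20
python3 -m crank '[[[0,0,0],[0,0,0]],[[0,0,0],[0,0,0]],[[0,0,0],[0,0,0]],[[0,0,0],[0,0,0]],[[0,0,0],[0,0,0]]]'
python3 - <<'E'
from h import *
p,d=optics.grab_frame("wrist");cv2.imwrite("pics/w2.png",p[:,:,::-1])
E
```

```text
clock: 3.15
tcp_pos: [0.6063, -0.1363, 0.1883]
orientation: [2.561, -1.818, -0.005]
contact_force: [-0.9, -0.1, -0.0]
grip_width: 0.085
gripper_force: 0.0
clock: 3.45
tcp_pos: [0.607, -0.1368, 0.1598]
orientation: [2.558, -1.821, -0.003]
contact_force: [-0.6, -0.7, 0.7]
grip_width: 0.0848
gripper_force: 0.0
clock: 3.95
tcp_pos: [0.6082, -0.1369, 0.1619]
orientation: [-2.558, 1.823, -0.002]
contact_force: [1.4, -0.2, 0.7]
grip_width: 0.0188
gripper_force: 22.3
clock: 4.45
tcp_pos: [0.6078, -0.1371, 0.1614]
orientation: [2.558, -1.823, 0.0]
contact_force: [0.2, -1.2, 2.3]
grip_width: 0.0191
gripper_force: 22.5
```

View pics/w2.png

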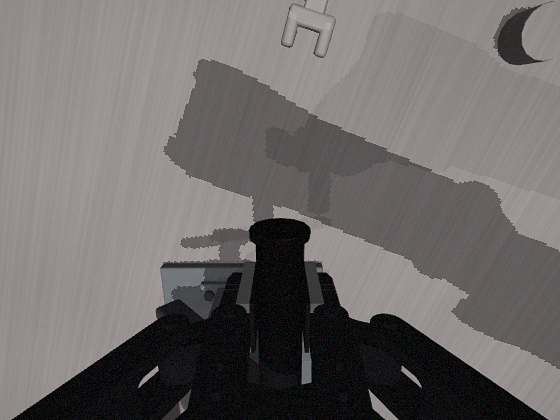

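Firm grip, with the handle between the pads at (280,290) and the rotor at about -0.70 rad. Next I need a table of circle steps (8° each, tool y = -stand x, tool z = down).

```bash
python3 - <<'E'
import numpy as np
a=np.radians(np.arange(-40,321,8));y=np.diff(-5.5*np.sin(a)).round(2);z=np.diff(-5.5*np.cos(a)).round(2)
for i in range(0,45,3): print(int(-40+8*i),[[ [0,float(y[j]),float(z[j])],[0,0,0]] for j in range(i,i+3)])
E
```

```text
-40 [[[0, -0.62, -0.45], [0, 0, 0]], [[0, -0.68, -0.36], [0, 0, 0]], [[0, -0.72, -0.26], [0, 0, 0]]]
-16 [[[0, -0.75, -0.16], [0, 0, 0]], [[0, -0.77, -0.05], [0, 0, 0]], [[0, -0.77, 0.05], [0, 0, 0]]]
8 [[[0, -0.75, 0.16], [0, 0, 0]], [[0, -0.72, 0.26], [0, 0, 0]], [[0, -0.68, 0.36], [0, 0, 0]]]
32 [[[0, -0.62, 0.45], [0, 0, 0]], [[0, -0.55, 0.53], [0, 0, 0]], [[0, -0.47, 0.6], [0, 0, 0]]]
56 [[[0, -0.38, 0.66], [0, 0, 0]], [[0, -0.29, 0.71], [0, 0, 0]], [[0, -0.19, 0.74], [0, 0, 0]]]
80 [[[0, -0.08, 0.76], [0, 0, 0]], [[0, 0.03, 0.77], [0, 0, 0]], [[0, 0.13, 0.76], [0, 0, 0]]]
104 [[[0, 0.24, 0.73], [0, 0, 0]], [[0, 0.34, 0.69], [0, 0, 0]], [[0, 0.43, 0.64], [0, 0, 0]]]
128 [[[0, 0.51, 0.57], [0, 0, 0]], [[0, 0.59, 0.49], [0, 0, 0]], [[0, 0.65, 0.41], [0, 0, 0]]]
152 [[[0, 0.7, 0.31], [0, 0, 0]], [[0, 0.74, 0.21], [0, 0, 0]], [[0, 0.76, 0.11], [0, 0, 0]]]
176 [[[0, 0.77, 0.0], [0, 0, 0]], [[0, 0.76, -0.11], [0, 0, 0]], [[0, 0.74, -0.21], [0, 0, 0]]]
200 [[[0, 0.7, -0.31], [0, 0, 0]], [[0, 0.65, -0.41], [0, 0, 0]], [[0, 0.59, -0.49], [0, 0, 0]]]
224 [[[0, 0.51, -0.57], [0, 0, 0]], [[0, 0.43, -0.64], [0, 0, 0]], [[0, 0.34, -0.69], [0, 0, 0]]]
248 [[[0, 0.24, -0.73], [0, 0, 0]], [[0, 0.13, -0.76], [0, 0, 0]], [[0, 0.03, -0.77], [0, 0, 0]]]
272 [[[0, -0.08, -0.76], [0, 0, 0]], [[0, -0.19, -0.74], [0, 0, 0]], [[0, -0.29, -0.71], [0, 0, 0]]]
296 [[[0, -0.38, -0.66], [0, 0, 0]], [[0, -0.47, -0.6], [0, 0, 0]], [[0, -0.55, -0.53], [0, 0, 0]]]
```

First third of a turn, checking forces.

```bash

(python3 -m crank '[[[0,-0.62,-0.45],[0,0,0]],[[0,-0.68,-0.36],[0,0,0]],[[0,-0.72,-0.26],[0,0,0]]]'
python3 -m crank '[[[0,-0.75,-0.16],[0,0,0]],[[0,-0.77,-0.05],[0,0,0]],[[0,-0.77,0.05],[0,0,0]]]'
python3 -m crank '[[[0,-0.75,0.16],[0,0,0]],[[0,-0.72,0.26],[0,0,0]],[[0,-0.68,0.36],[0,0,0]]]') | tee f.log | grep -v orient
```

```text
clock: 4.8
tcp_pos: [0.6232, -0.1317, 0.1718]
contact_force: [-13.7, -0.9, 13.5]
grip_width: 0.0195
gripper_force: 23.7
clock: 5.1
tcp_pos: [0.649, -0.1228, 0.1762]
contact_force: [-5.3, -0.4, 13.1]
grip_width: 0.0192
gripper_force: 23.4
clock: 5.4
tcp_pos: [0.671, -0.115, 0.1684]
contact_force: [-0.8, 0.4, 10.3]
grip_width: 0.019
gripper_force: 23.1
```

The measured path fits a 55 mm circle whose centre is 2.6 mm further along stand x and 2.2 mm higher than I commanded. I'll correct that once (tool y -0.26, z -0.22), then continue.

```bash

(python3 -m crank '[[[0,-0.26,-0.22],[0,0,0]],[[0,0,0],[0,0,0]]]'
python3 -m crank '[[[0,-0.62,0.45],[0,0,0]],[[0,-0.55,0.53],[0,0,0]],[[0,-0.47,0.6],[0,0,0]]]'
python3 -m crank '[[[0,-0.38,0.66],[0,0,0]],[[0,-0.29,0.71],[0,0,0]],[[0,-0.19,0.74],[0,0,0]]]'
python3 -m crank '[[[0,-0.08,0.76],[0,0,0]],[[0,0.03,0.77],[0,0,0]],[[0,0.13,0.76],[0,0,0]]]') | tee -a f.log | grep -v orient
```

```text
clock: 5.6
tcp_pos: [0.6719, -0.1147, 0.168]
contact_force: [1.9, -0.6, -0.0]
grip_width: 0.0193
gripper_force: 22.3
clock: 5.9
tcp_pos: [0.6869, -0.1095, 0.1523]
contact_force: [-2.2, 0.3, 4.3]
grip_width: 0.0189
gripper_force: 22.6
clock: 6.2
tcp_pos: [0.695, -0.1066, 0.1303]
contact_force: [-2.1, -0.3, 2.5]
grip_width: 0.0197
gripper_force: 22.6
clock: 6.5
tcp_pos: [0.6939, -0.107, 0.1073]
contact_force: [-3.2, -0.7, 4.1]
grip_width: 0.0194
gripper_force: 22.6
```

Forces are now small and mostly tangential. I'll continue around the turn.

```bash

(python3 -m crank '[[[0,0.24,0.73],[0,0,0]],[[0,0.34,0.69],[0,0,0]],[[0,0.43,0.64],[0,0,0]]]'
python3 -m crank '[[[0,0.51,0.57],[0,0,0]],[[0,0.59,0.49],[0,0,0]],[[0,0.65,0.41],[0,0,0]]]'
python3 -m crank '[[[0,0.7,0.31],[0,0,0]],[[0,0.74,0.21],[0,0,0]],[[0,0.76,0.11],[0,0,0]]]'
python3 -m crank '[[[0,0.77,0],[0,0,0]],[[0,0.76,-0.11],[0,0,0]],[[0,0.74,-0.21],[0,0,0]]]'
python3 -m crank '[[[0,0.7,-0.31],[0,0,0]],[[0,0.65,-0.41],[0,0,0]],[[0,0.59,-0.49],[0,0,0]]]') | tee -a f.log | grep -v orient
```

```text
clock: 6.8
tcp_pos: [0.6841, -0.1105, 0.087]
contact_force: [-3.5, 0.0, 5.4]
grip_width: 0.0188
gripper_force: 22.7
clock: 7.1
tcp_pos: [0.6679, -0.1161, 0.0728]
contact_force: [-2.8, 0.5, 8.0]
grip_width: 0.0191
gripper_force: 22.9
clock: 7.4
tcp_pos: [0.6477, -0.1232, 0.0668]
contact_force: [0.5, 0.9, 6.8]
grip_width: 0.0195
gripper_force: 22.8
clock: 7.7
tcp_pos: [0.6258, -0.1308, 0.07]
contact_force: [1.9, 1.6, 4.3]
grip_width: 0.0189
gripper_force: 22.6
clock: 8.0
tcp_pos: [0.6074, -0.1372, 0.0823]
contact_force: [4.2, 0.9, 0.6]
grip_width: 0.0193
gripper_force: 22.4
```

```bash

(python3 -m crank '[[[0,0.51,-0.57],[0,0,0]],[[0,0.43,-0.64],[0,0,0]],[[0,0.34,-0.69],[0,0,0]]]'
python3 -m crank '[[[0,0.24,-0.73],[0,0,0]],[[0,0.13,-0.76],[0,0,0]],[[0,0.03,-0.77],[0,0,0]]]'
python3 -m crank '[[[0,-0.08,-0.76],[0,0,0]],[[0,-0.19,-0.74],[0,0,0]],[[0,-0.29,-0.71],[0,0,0]]]'
python3 -m crank '[[[0,-0.38,-0.66],[0,0,0]],[[0,-0.47,-0.6],[0,0,0]],[[0,-0.55,-0.53],[0,0,0]]]'
python3 -m crank '[[[0,-0.62,-0.45],[0,0,0]],[[0,-0.68,-0.36],[0,0,0]],[[0,-0.72,-0.26],[0,0,0]]]'
python3 -m crank '[[[0,-0.75,-0.16],[0,0,0]],[[0,-0.77,-0.05],[0,0,0]],[[0,-0.77,0.05],[0,0,0]]]'
python3 -m crank '[[[0,-0.75,0.16],[0,0,0]],[[0,-0.72,0.26],[0,0,0]],[[0,-0.68,0.36],[0,0,0]]]') | tee -a f.log | grep force
cat > fit.py <<'E'
import re,numpy as np
from scipy.optimize import least_squares
t=open("f.log").read()
g=lambda k:np.array([eval(x) for x in re.findall(k+r": (\[.*?\])",t)])
P,F=g("tcp_pos")[4:],g("contact_force")[4:]
ex=np.array([np.cos(.332),np.sin(.332),0])
s=P@ex;h=P[:,2];k=least_squares(lambda q:np.hypot(s-q[0],h-q[1])-.055,[s.mean(),h.mean()]);c=k.x
th=np.unwrap(np.arctan2(s-c[0],h-c[1]));dr=np.sign(np.gradient(th))
fs=F@ex;ft=-(fs*np.cos(th)-F[:,2]*np.sin(th));fr=fs*np.sin(th)+F[:,2]*np.cos(th)  # ft: push of hand on handle, + = growing rotor
print("centre",c.round(4),"rms mm",1e3*np.sqrt((k.fun**2).mean()))
for row in zip(np.degrees(th).round(0),dr,ft.round(1),fr.round(1)): print(*row)
A=np.c_[dr,np.cos(th),np.sin(th)]
def rep(m,n):
    x,*_=np.linalg.lstsq(A[m],ft[m],rcond=None);res=ft[m]-A[m]@x
    S=np.sqrt((res**2).sum()/max(1,m.sum()-3)*np.diag(np.linalg.inv(A[m].T@A[m])))
    # hand torque = drag + M sin(th - th0): zero, rising, at th0 = heavy side down
    th0=np.arctan2(-x[1],x[2]);print(n,"drag Nm",x[0]*.055,"M",np.hypot(x[1],x[2])*.055,"rotor with heavy down",th0,np.degrees(th0),"sd",S[1]/np.hypot(x[1],x[2]))
rep(dr!=0,"all")
for d in(1,-1):
    if (dr==d).sum()>5: rep(dr==d,d)
E
python3 fit.py; tail -6 f.log
```

```text
contact_force: [5.4, 0.5, -1.5]
gripper_force: 22.2
contact_force: [7.0, -0.1, -4.8]
gripper_force: 22.0
contact_force: [6.7, -0.2, -8.2]
gripper_force: 21.6
contact_force: [1.9, -2.6, -10.8]
gripper_force: 21.5
contact_force: [-4.9, -3.0, -3.1]
gripper_force: 22.2
contact_force: [-5.6, -2.4, 0.5]
gripper_force: 22.4
contact_force: [-5.2, -1.6, 1.6]
gripper_force: 22.5
centre [0.5679 0.1217] rms mm 0.13363712644925824
56.0 1.0 4.7 0.7
81.0 1.0 2.8 -1.7
105.0 1.0 3.1 -4.2
129.0 1.0 2.1 -6.0
152.0 1.0 1.5 -8.2
176.0 1.0 1.3 -6.7
200.0 1.0 0.7 -4.8
224.0 1.0 2.6 -3.4
248.0 1.0 3.3 -4.3
272.0 1.0 4.5 -6.8
295.0 1.0 4.7 -9.2
317.0 1.0 6.7 -8.6
342.0 1.0 6.3 -1.2
367.0 1.0 6.1 -0.2
391.0 1.0 5.5 -1.4
all drag Nm 0.20578578964084787 M 0.1401161244773695 rotor with heavy down -1.784725857017494 -102.25725919497123 sd 0.07041901322218957
1 drag Nm 0.20578578964084787 M 0.1401161244773695 rotor with heavy down -1.784725857017494 -102.25725919497123 sd 0.07041901322218957
clock: 10.1
tcp_pos: [0.6705, -0.1151, 0.1688]
orientation: [2.557, -1.823, -0.003]
contact_force: [-5.2, -1.6, 1.6]
grip_width: 0.019
gripper_force: 22.5
```

The forward fit gives drag 0.206 N m (known 0.20), M = 0.14 N m, and heavy side down at rotor ≈ -102°. I'll run a reverse turn to cancel friction and bias.

```bash
sed -i 's/np.sign(np.gradient(th))/np.sign(np.diff(th,prepend=th[0]-1))/' fit.py
(python3 -m crank '[[[0,0.68,-0.36],[0,0,0]],[[0,0.72,-0.26],[0,0,0]],[[0,0.75,-0.16],[0,0,0]]]'
python3 -m crank '[[[0,0.77,-0.05],[0,0,0]],[[0,0.77,0.05],[0,0,0]],[[0,0.75,0.16],[0,0,0]]]'
python3 -m crank '[[[0,0.72,0.26],[0,0,0]],[[0,0.68,0.36],[0,0,0]],[[0,0.62,0.45],[0,0,0]]]'
python3 -m crank '[[[0,0.55,0.53],[0,0,0]],[[0,0.47,0.6],[0,0,0]],[[0,0.38,0.66],[0,0,0]]]'
python3 -m crank '[[[0,0.29,0.71],[0,0,0]],[[0,0.19,0.74],[0,0,0]],[[0,0.08,0.76],[0,0,0]]]'
python3 -m crank '[[[0,-0.03,0.77],[0,0,0]],[[0,-0.13,0.76],[0,0,0]],[[0,-0.24,0.73],[0,0,0]]]'
python3 -m crank '[[[0,-0.34,0.69],[0,0,0]],[[0,-0.43,0.64],[0,0,0]],[[0,-0.51,0.57],[0,0,0]]]'
python3 -m crank '[[[0,-0.59,0.49],[0,0,0]],[[0,-0.65,0.41],[0,0,0]],[[0,-0.7,0.31],[0,0,0]]]') | tee -a f.log | grep force
python3 fit.py; tail -6 f.log
```

```text
contact_force: [2.1, -3.3, -5.8]
gripper_force: 21.9
contact_force: [3.6, -1.7, -4.2]
gripper_force: 21.9
contact_force: [3.2, -1.0, -1.1]
gripper_force: 22.2
contact_force: [3.0, -1.2, 1.0]
gripper_force: 22.4
contact_force: [2.0, -1.9, 2.6]
gripper_force: 22.6
contact_force: [1.9, -1.6, 4.2]
gripper_force: 22.7
contact_force: [0.2, -0.5, 8.8]
gripper_force: 23.0
contact_force: [-2.8, -1.6, 11.6]
gripper_force: 23.4
centre [0.5679 0.1217] rms mm 0.13668274431884336
56.0 1.0 4.7 0.7
81.0 1.0 2.8 -1.7
105.0 1.0 3.1 -4.2
129.0 1.0 2.1 -6.0
152.0 1.0 1.5 -8.2
176.0 1.0 1.3 -6.7
200.0 1.0 0.7 -4.8
224.0 1.0 2.6 -3.4
248.0 1.0 3.3 -4.3
272.0 1.0 4.5 -6.8
295.0 1.0 4.7 -9.2
317.0 1.0 6.7 -8.6
342.0 1.0 6.3 -1.2
367.0 1.0 6.1 -0.2
391.0 1.0 5.5 -1.4
368.0 -1.0 -1.7 -5.6
344.0 -1.0 -1.6 -4.8
320.0 -1.0 -1.4 -2.6
295.0 -1.0 -2.0 -1.8
271.0 -1.0 -2.6 -1.2
247.0 -1.0 -3.4 -2.8
223.0 -1.0 -6.0 -6.4
200.0 -1.0 -6.9 -9.8
all drag Nm 0.20881445080439442 M 0.14497257050083012 rotor with heavy down -1.806752453149645 -103.51929019038266 sd 0.059434314504091305
1 drag Nm 0.205852519416199 M 0.14004797425082227 rotor with heavy down -1.7851387325766757 -102.28091522197644 sd 0.07038709408745418
-1 drag Nm 0.25843679628031313 M 0.1939414035208925 rotor with heavy down -2.1391301562795384 -122.56312978397776 sd 0.0677376355243049
clock: 12.5
tcp_pos: [0.6259, -0.1307, 0.0698]
orientation: [2.558, -1.823, -0.001]
contact_force: [-2.8, -1.6, 11.6]
grip_width: 0.0192
gripper_force: 23.4
```

```bash

(python3 -m crank '[[[0,-0.74,0.21],[0,0,0]],[[0,-0.76,0.11],[0,0,0]],[[0,-0.77,0],[0,0,0]]]'
python3 -m crank '[[[0,-0.76,-0.11],[0,0,0]],[[0,-0.74,-0.21],[0,0,0]],[[0,-0.7,-0.31],[0,0,0]]]'
python3 -m crank '[[[0,-0.65,-0.41],[0,0,0]],[[0,-0.59,-0.49],[0,0,0]],[[0,-0.51,-0.57],[0,0,0]]]'
python3 -m crank '[[[0,-0.43,-0.64],[0,0,0]],[[0,-0.34,-0.69],[0,0,0]],[[0,-0.24,-0.73],[0,0,0]]]'
python3 -m crank '[[[0,-0.13,-0.76],[0,0,0]],[[0,-0.03,-0.77],[0,0,0]],[[0,0.08,-0.76],[0,0,0]]]'
python3 -m crank '[[[0,0.19,-0.74],[0,0,0]],[[0,0.29,-0.71],[0,0,0]],[[0,0.38,-0.66],[0,0,0]]]'
python3 -m crank '[[[0,0.47,-0.6],[0,0,0]],[[0,0.55,-0.53],[0,0,0]],[[0,0.62,-0.45],[0,0,0]]]') | tee -a f.log | grep force
python3 fit.py|tail -13; tail -6 f.log
```

```text
contact_force: [-7.0, -1.9, 13.2]
gripper_force: 23.6
contact_force: [-8.4, -4.0, 4.1]
gripper_force: 22.9
contact_force: [-0.2, -3.9, -6.2]
gripper_force: 21.9
contact_force: [-0.9, -4.1, -4.2]
gripper_force: 22.0
contact_force: [-2.8, -2.7, -3.3]
gripper_force: 22.0
contact_force: [-1.7, -2.4, -4.7]
gripper_force: 21.9
contact_force: [-0.5, -1.7, -5.4]
gripper_force: 21.9
247.0 -1.0 -3.4 -2.8
223.0 -1.0 -6.0 -6.4
200.0 -1.0 -6.9 -9.8
178.0 -1.0 -6.7 -13.5
157.0 -1.0 -6.9 -7.4
133.0 -1.0 -5.6 3.1
104.0 -1.0 -4.6 -1.1
79.0 -1.0 -2.6 -4.1
56.0 -1.0 -2.5 -4.6
32.0 -1.0 -2.0 -5.1
all drag Nm 0.20566884190610155 M 0.14626528683558762 rotor with heavy down -1.7507993138795723 -100.3134114596998 sd 0.05219519347926944
1 drag Nm 0.20578424909431192 M 0.1402479709082022 rotor with heavy down -1.785209303512615 -102.28495863876205 sd 0.07036736593023879
-1 drag Nm 0.20538901444151486 M 0.15217049259365154 rotor with heavy down -1.7198688139029643 -98.54122435281066 sd 0.08166957444549872
clock: 14.6
tcp_pos: [0.6712, -0.1149, 0.1686]
orientation: [-2.558, 1.823, -0.001]
contact_force: [-0.5, -1.7, -5.4]
grip_width: 0.0192
gripper_force: 21.9
```

Both directions agree: heavy side down at rotor ≈ -100° (±3°). I'll turn back from 32° to -100° and settle.

```bash

(python3 -m crank '[[[0,0.68,-0.36],[0,0,0]],[[0,0.72,-0.26],[0,0,0]],[[0,0.75,-0.16],[0,0,0]]]'
python3 -m crank '[[[0,0.77,-0.05],[0,0,0]],[[0,0.77,0.05],[0,0,0]],[[0,0.75,0.16],[0,0,0]]]'
python3 -m crank '[[[0,0.72,0.26],[0,0,0]],[[0,0.68,0.36],[0,0,0]],[[0,0.62,0.45],[0,0,0]]]'
python3 -m crank '[[[0,0.55,0.53],[0,0,0]],[[0,0.47,0.6],[0,0,0]],[[0,0.38,0.66],[0,0,0]]]'
python3 -m crank '[[[0,0.29,0.71],[0,0,0]],[[0,0.19,0.74],[0,0,0]],[[0,0.08,0.76],[0,0,0]]]') | tee -a f.log | grep force
cp f.log g.log
python3 -m crank '[[[0,-0.03,0.77],[0,0,0]],[[0,-0.05,0.38],[0,0,0]],[[0,0,0],[0,0,0]],[[0,0,0],[0,0,0]],[[0,0,0],[0,0,0]]]' >> g.log
python3 -m crank '[[[0,0,0],[0,0,0]],[[0,0,0],[0,0,0]],[[0,0,0],[0,0,0]],[[0,0,0],[0,0,0]],[[0,0,0],[0,0,0]]]' | tee -a g.log
python3 fit.py|tail -9; sed 's/f.log/g.log/' fit.py | python3 - | tail -6
python3 - <<'E'
from h import *
p,d=optics.grab_frame("wrist");cv2.imwrite("pics/w3.png",p[:,:,::-1])
E
```

```text
contact_force: [1.7, -1.6, -4.6]
gripper_force: 21.9
contact_force: [2.2, -0.6, -1.4]
gripper_force: 22.1
contact_force: [2.6, -0.8, -0.1]
gripper_force: 22.3
contact_force: [1.5, -0.3, 1.8]
gripper_force: 22.5
contact_force: [1.9, -1.5, 3.1]
gripper_force: 22.6
clock: 17.1
tcp_pos: [0.5925, -0.1423, 0.1121]
orientation: [2.558, -1.823, 0.001]
contact_force: [4.0, -3.9, -2.7]
grip_width: 0.0196
gripper_force: 22.1
32.0 -1.0 -2.0 -5.1
8.0 -1.0 -1.7 -4.4
-16.0 -1.0 -1.4 -1.9
-40.0 -1.0 -1.6 -1.5
-65.0 -1.0 -2.2 -0.4
-89.0 -1.0 -3.1 -1.2
all drag Nm 0.20691171317523396 M 0.14366859188092115 rotor with heavy down -1.7557250857913635 -100.5956374010895 sd 0.0463638648923291
1 drag Nm 0.20580984097654936 M 0.14031548341754332 rotor with heavy down -1.7857209999981654 -102.31427668777576 sd 0.07031772609295638
-1 drag Nm 0.20782967477097278 M 0.14659309940007198 rotor with heavy down -1.7330123094406236 -99.29429117516756 sd 0.06601788550261112
-89.0 -1.0 -3.1 -1.2
-101.0 -1.0 3.4 -2.7
-100.0 1.0 3.1 -2.0
all drag Nm 0.1959122463973199 M 0.14176424742162005 rotor with heavy down -1.882459302032166 -107.85697311158583 sd 0.11965248785118845
1 drag Nm 0.2035819732605837 M 0.14024568095596632 rotor with heavy down -1.7535869523379295 -100.47313137817201 sd 0.07266019874184232
-1 drag Nm 0.19287713639465098 M 0.14267112467381166 rotor with heavy down -1.976201335833582 -113.22799601137966 sd 0.20670303562474082
```

View pics/w3.png

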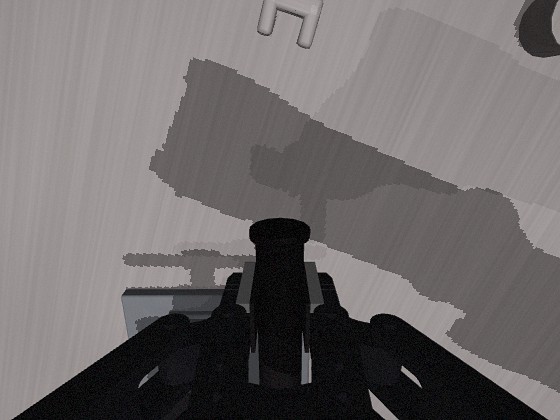

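The handle is still between the pads at (280,290). The rotor is at rest at about -100°, and the fit puts heavy side down at -100.6°.

```bash
python3 -c "
from bench import r
print(r.hand_in())"
```

```text
the job is handed in; nothing more can be done
None
```

I handed the job in with the rotor at rest at about -100° and the gripper still holding the crank handle at about 22 N a side; force readings from turns both ways put the heavy side straight down at -100.6° (±3°), and no verdict came back.

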